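# Tuck a carton's closing tab under its lip

## Task

One of the cartons on the packing bench still has its closing tab standing up. With a fingertip, push the tab over across the top of the carton and press its crease down flat, so that the tab's free edge runs in beneath the retaining lip and stays tucked there. Do not pick up or tip anything, leave the carton where it stands and do not disturb the other things, then take the hand away.

Things in the scene. Friction and masses are not known exactly. Their poses are not given: they have to be found in the camera images.
- carton: the open carton, a packed cardboard box 200 x 160 x 60 (its x, y, z), closed on all sides, loose on the table but heavy (1.1 to 1.8 kg). Origin at the centre of its underside, z up. On its top (z = 60) stand, from -x to +x: the tab's hinge, then the lip. The tab folds over towards the carton's +x (sizes in mm).
- tab_hinge (a point): middle of the tab's hinge line, which runs along the carton's y at x = -80, z = 63.5 in the carton's frame; behind it (x -94 to -82) is a fixed ridge 6 high. Axes as the carton's (sizes in mm).
- tab (a joint): fold angle (rad) of the tab's first panel above the carton's top: 0 = lying flat over the top towards +x, 1.57 = upright, more = leaning back to -x; range 0 to 2.1, starts at 1.4 to 1.95. Cardboard panel, 95 mm long from hinge to crease, 80 wide, 4 thick. It stays where it is left (about 0.5 N near the crease moves it).
- tab_end (a joint): bend (rad) at the crease between first and end panel: 0 = both in one plane, positive = end panel bent towards the carton side (a peaked roof once folded over); range 0 to 1.6, starts at 1.1 to 1.4. Stays where it is left. A tab straightened before it is folded over is too long and would land on top of the lip.
- tab_crease (a point): middle of the crease line, 95 mm from the hinge, half-way through the panel's thickness. Folded over while bent, the tab's edge comes down on the carton's top short of the lip; pressing the tab down beside the crease then straightens it and drives its edge forward under the lip.
- tab_edge (a point): middle of the tab's free edge, at the end of the end panel (60 from the crease, 80 wide, 4 thick), half-way through the thickness. With the tab flat it lies at x = +75, z = 63.5 in the carton's frame (sizes in mm).
- lip_edge (a point): middle of the lip's near lower edge, at x = +60, z = 74 in the carton's frame. The lip is a fixed cardboard strip, 6 thick, that bridges the carton's top from x = 60 to 85 on two feet; the opening beneath it is 14 high and 100 wide, and the tab is 80 wide and centred on it. Axes as the carton's (sizes in mm).
- closed_carton: the finished neighbour: a second carton of the same size (200 x 160 x 60) whose tab is already tucked under its lip; loose, 1.4 kg; origin at the centre of its underside. Bystander (sizes in mm).
- taped_carton: a plain carton of the same size, 200 x 160 x 60 mm, closed with brown tape, without tab or lip; loose, 1.4 kg; origin at the centre of its underside. Bystander.
- amber_bottle: small amber bottle, diameter 44, 85 tall, black cap, loose; origin at the centre of its underside. Bystander (sizes in mm).
- amber_jar: low amber jar, diameter 54, 55 tall, black lid, loose; origin at the centre of its underside. Bystander (sizes in mm).
- candlestick: candlestick, round wooden foot of diameter 70 with a copper stem, 110 tall in all, loose; origin at the centre of its underside. Bystander (sizes in mm).
- gift_box: small white paper-covered box 90 x 70 x 45, loose; origin at the centre of its underside. Bystander (sizes in mm).
- tape_roll: roll of brown tape lying flat, diameter 80, 30 high, loose; origin at the centre of its underside. Bystander (sizes in mm).
- brush: dusting brush lying on the table, loose; origin under its middle. Bystander (sizes in mm).

How it is judged:
By the outcome, as a careful person would: the job done as asked, in the order asked, and still so for the second after the job is handed in, with the robot touching nothing.
It also fails if it takes over 38 s, if anything falls off the work surface, if the arm or the gripper's body presses on something with over 40 N, if the wrist force passes 120 N, or if a joint passes its speed limit or range.

## Robot

A 6-joint arm with a two-finger parallel gripper is mounted at the origin on the work surface. World frame = base frame: x ahead of the robot, y to its left, z up, the work surface at z = 0. Lengths are in m, angles in rad, forces in N, time in s.
With the tool pointing down it reaches from about 0.3 to 0.775 m from the base axis. Payload 14.6 kg.
Tool frame: the origin (TCP) lies between the finger pads; the fingertips stand 22 mm ahead of it and the grasp point (between the pads) lies 3 mm ahead of it (ctrl.tip_reach is the distance from the TCP to the fingertips, in m); z points along the fingers, y is the direction in which the jaws open and shut (so a half turn about z gives the same grasp; the last joint's range is limited). The gripper opens to 94 mm and grips with 3 to 60 N. Pads are 16 mm wide; open, the fingers measure 119 mm over their backs; the gripper's body (75 mm by 177 mm) begins 78 mm behind the grasp point.
Start: joints at [-1.406, 0.3, 1.521, -0, 1.321, -0.067], TCP at [0.126, -0.535, 0.227] pointing down, gripper open.
Joint ranges: [-3.03, 3.03], [-0.79, 2.21], [0.23, 2.52], [-1.04, 4.18], [0, 3.07], [-2.55, 2.55]. Speed limits (rad/s): [2.22, 2.22, 2.57, 3.14, 3.14, 3.14].

## Interface

Orientations are given as [roll, pitch, yaw] about the fixed x, y, z axes, in that order (R = Rz(yaw) Ry(pitch) Rx(roll)).
In Python, from station import ctrl gives the robot as it stands. The module is installed in compiled form; this text tells all that it offers.
- The arm moves only by the shell command python3 -m creep 'ROWS' [OPENING] [FORCE]. ROWS is a JSON object of lists of equal length, an entry for each row: "xyz": the shift along the tool's x, y, z in mm, a list of three; "spin": the turn about the tool's z in rad. In form: {"xyz": [[tx, ty, tz], ...], "spin": [spin, ...]}. A call has 1 to 5 rows; each row shifts and turns the commanded pose from where the row before left it, along the tool's axes as they then stand; what a row does not reach is not made up. A row lasts 1/8 s, in which the tool goes at most 62.5 mm and 10.7 degrees, less where a joint would pass 70% of its speed; a pose out of reach is approached as far as the arm can. A call with a gripper value outside its range is refused whole. OPENING is the finger opening in mm, from 0 to 94, set as the call begins (- or left out, the last holds). The fingers move at their own pace and stop on an object; FORCE is the grip in N (left out, the last holds). Time passes only in rows, so rows that do not move let the fingers close. It gives the time, the measured TCP pose, the force and the opening at its end, in the units of the state.
- ctrl.get_obs(): the state, without advancing time (a new reading comes with each control period).
- ctrl.camera(name): name is "scene" or "top"; returns the picture (420x560x3 uint8, red, green, blue); there is no depth.
- ctrl.camera_model(name): a dict with "fx", "fy", "cx", "cy" (pixels), "R" (3x3) and "t" (3): a world point X has camera coordinates R X + t. Camera axes: x right, y down, z forward; pixel columns grow to the right and rows downward; lengths in m; the calibration is good to about 2 mm. A picture is of the moment at which its call begins. camera_model takes no time and is no camera call.
- ctrl.hand_in(): hands the job in, once; it reports no verdict.
The state is a dict: "time_s": time; "qpos": joint angles; "joint_vel": joint speeds; "tau": joint torques, N m; "ee_pos": TCP position; "eef_rot": TCP orientation; "force": force on the tool from outside, world axes, zero at the start; "moment": the same for the moment, N m; "grip_width": finger opening in m.
Only numpy, scipy, OpenCV 4.12 (cv2) and the standard library are available. Lean on these libraries where they do the work, as an engineer would, in place of code of your own. Each camera call takes 0.05 s, during which the arm holds its last target.

## Working session

There is one attempt and no reset: what is moved stays moved. The work goes in short steps, Python scripts to look and compute and a shell command to move; the robot and the scene stay as the last step left them, time stands still between calls to the robot, and variables do not carry over. Pictures are saved under pics/ and viewed, and the job is handed in when it is done.

```bash
mkdir -p pics; python3 - <<'E'
from station import ctrl
import cv2
for n in("scene","top"):
    im=ctrl.camera(n); cv2.imwrite(f"pics/{n}0.png",im[:,:,::-1])
    print(n,ctrl.camera_model(n))
print(ctrl.get_obs(),ctrl.tip_reach)
E
```

```text
scene {'fx': 406.70389599181397, 'fy': 406.70389599181397, 'cx': 276.39292385495327, 'cy': 206.39706894289097, 'R': array([[ 0.7660577 ,  0.64241537,  0.02140322],
       [ 0.35323181, -0.3929299 , -0.84901907],
       [-0.53701293,  0.65795789, -0.52792852]]), 't': array([-0.41448613, -0.11013238,  1.48945364])}
top {'fx': 407.137579877627, 'fy': 407.137579877627, 'cx': 281.05596208193964, 'cy': 210.98456052010144, 'R': array([[-0.00790137, -0.99987303, -0.0138379 ],
       [-0.98525873,  0.01014927, -0.1707695 ],
       [ 0.17088826,  0.0122846 , -0.98521383]]), 't': array([0.02079178, 0.53616007, 1.22267305])}
{'time_s': 0.1, 'qpos': array([-1.40559701e+00,  3.00431039e-01,  1.52149361e+00, -3.96529154e-05,
        1.32068970e+00, -6.66117393e-02]), 'joint_vel': array([-0.00069152, -0.00252795, -0.00351274,  0.00135378, -0.00144045,
       -0.00064999]), 'tau': array([ 1.05426116e-03, -5.32645476e+01, -3.53281689e+01,  7.09385052e-02,
        2.35204009e-02, -5.62017726e-05]), 'ee_pos': array([ 0.12630567, -0.53509405,  0.22694529]), 'eef_rot': array([-3.14057067e+00, -2.96826698e-05,  2.31820870e-01]), 'force': array([-0.50575665, -0.15663438, -0.30580339]), 'moment': array([0.02128278, 0.0177089 , 0.02266801]), 'grip_width': 0.09384048812966597} 0.022
```

View pics/scene0.png

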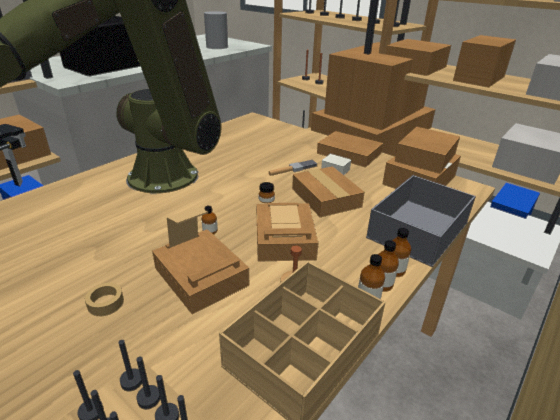

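View pics/top0.png

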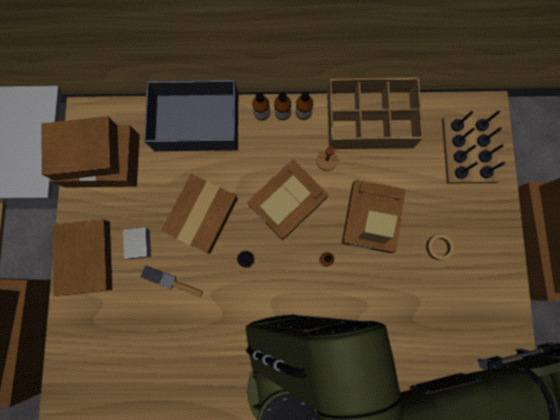

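The open carton is at about (375,216) in the top view and (200,265) in the scene view. Its tab stands at the robot side, around (380,222) and (183,230). I'll enlarge both views.

```bash
python3 - <<'E'
import cv2
a=cv2.imread("pics/top0.png")[165:275,305:445]; b=cv2.imread("pics/scene0.png")[195:315,140:260]
cv2.imwrite("pics/z1.png",cv2.resize(a,None,fx=5.7,fy=5.45,interpolation=cv2.INTER_CUBIC) if 0 else cv2.resize(cv2.convertScaleAbs(a,alpha=1.5),None,fx=5,fy=5,interpolation=cv2.INTER_CUBIC))
cv2.imwrite("pics/z2.png",cv2.resize(b,None,fx=5,fy=5,interpolation=cv2.INTER_CUBIC))
E
```

```text
(no output)
```

View pics/z1.png

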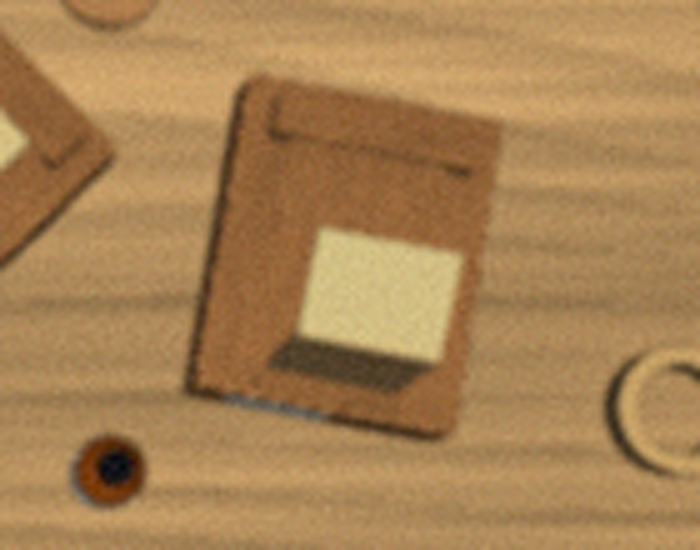

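View pics/z2.png

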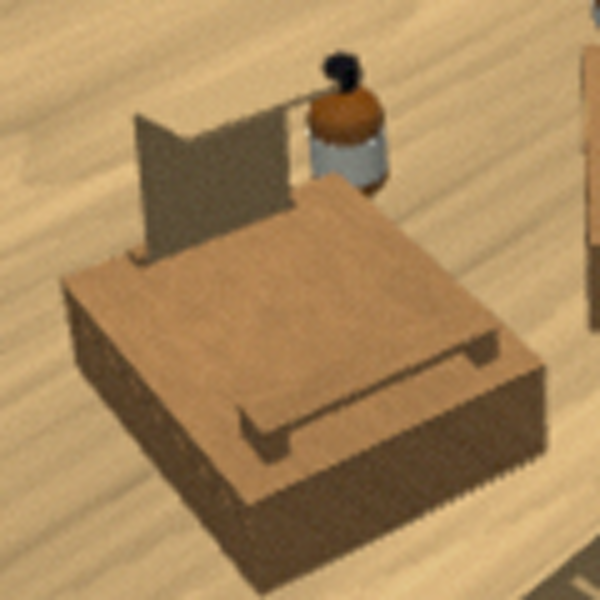

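```bash
cat > h.py <<'E'
import numpy as np
from station import ctrl
def ray(n,px):
    m=ctrl.camera_model(n); R=np.array(m["R"]);t=np.array(m["t"])
    d=R.T@np.array([(px[0]-m["cx"])/m["fx"],(px[1]-m["cy"])/m["fy"],1]); return -R.T@t,d/np.linalg.norm(d)
def plane(n,px,z):
    c,d=ray(n,px); return c+d*(z-c[2])/d[2]
def tri(p,q):
    c1,d1=ray("top",p);c2,d2=ray("scene",q)
    s=np.linalg.lstsq(np.c_[d1,-d2],c2-c1,rcond=None)[0]
    a=c1+s[0]*d1;b=c2+s[1]*d2; return (a+b)/2,np.linalg.norm(a-b)
T=lambda p:(p[0]/5+305-.4,p[1]/5+165-.4)
S=lambda p:(p[0]/5+140-.4,p[1]/5+195-.4)
E
python3 - <<'E'
from h import *
np.set_printoptions(precision=4,suppress=True)
print(ray("top",(280,210))[0],ray("scene",(280,210))[0])
# order: far-left(+x,+y), far-right(+x,-y), near-right(-x,-y), near-left(-x,+y)
tp=[(248,78),(500,122),(450,437),(190,392)]
sc=[(545,367),(250,502),(65,283),(335,178)]
for p,q in zip(tp,sc): print(plane("top",T(p),.06)[:2],plane("scene",S(q),.06)[:2],*tri(T(p),S(q)))
print("end panel: free L(+y),free R, crease R, crease L")
tp=[(320,228),(463,252),(440,362),(298,337)]
sc=[(340,87),(185,137),(135,113),None]
sc=[(340,87),(188,138),(135,113)]
# scene: +y side is right/back
for p,q in zip(tp[1:],sc[1:]): print(*tri(T(p),S(q)))
print("hinge R",plane("scene",S((150,262)),.06),"L",plane("scene",S((295,207)),.06))
print("hinge top",plane("top",T((390,392)),.06),plane("top",T((272,365)),.06))
print("bottle",plane("top",T((115,468)),.085))
print("lip near edge top L,R",plane("top",T((270,135)),.08),plane("top",T((472,172)),.08))
E
```

```text
[0.3195 0.0003 1.2964] [ 1.1563 -0.757   0.7017]
[ 0.6289 -0.2129] [ 0.6337 -0.2162] [ 0.6302 -0.2133  0.0561] 0.0009079667659198506
[ 0.5991 -0.3676] [ 0.5986 -0.3677] [ 0.5989 -0.3677  0.0602] 0.00042928204688563645
[ 0.4048 -0.326 ] [ 0.409  -0.3287] [ 0.4051 -0.3267  0.0568] 0.0003475889045390846
[ 0.4334 -0.1703] [ 0.4412 -0.1778] [ 0.4338 -0.1714  0.0532] 0.0006233857678250454
end panel: free L(+y),free R, crease R, crease L
[ 0.499  -0.3075  0.1779] 0.0005077816503949595
[ 0.4402 -0.2957  0.1598] 0.001621673100745488
hinge R [ 0.4268 -0.2899  0.06  ] L [ 0.4454 -0.2097  0.06  ]
hinge top [ 0.4323 -0.2912  0.06  ] [ 0.4494 -0.2206  0.06  ]
bottle [ 0.3865 -0.121   0.085 ]
lip near edge top L,R [ 0.588  -0.2215  0.08  ] [ 0.5637 -0.3429  0.08  ]
```

The carton sits near (0.517, -0.27) with yaw about -0.206. The tab angle is about 1.47 and its bend about 1.18. I'll close the fingers and turn the tool's x to the carton's x.

```bash
python3 -m creep '{"xyz": [[0,0,0],[0,0,0],[0,0,0],[0,0,0]], "spin": [0.15,0.15,0.14,0]}' 0 20
cat >> h.py <<'E'
C=np.array([.517,-.2695]); YAW=-.206
U=np.array([np.cos(YAW),np.sin(YAW)]);V=np.array([-U[1],U[0]])
def go(x,y,ztip):
    """tool-frame shift (mm) to put tips at carton x,y (m), height ztip"""
    o=ctrl.get_obs(); w=C+x*U+y*V; e=o["ee_pos"]; yaw=o["eef_rot"][2]
    d=w-e[:2]; c,s=np.cos(yaw),np.sin(yaw)
    rel=e[:2]-C
    print("shift mm",np.round(1e3*np.array([c*d[0]+s*d[1], s*d[0]-c*d[1], e[2]-ctrl.tip_reach-ztip]),1),"now carton x,y,ztip",np.round([rel@U*1e3,rel@V*1e3,(e[2]-ctrl.tip_reach)*1e3],1),"yaw",round(yaw,3),"F",np.round(o["force"],2),"t",round(o["time_s"],2))
E
python3 -c "
from h import *
go(-.105,0,.19)"
```

```text
time_s: 0.6
ee_pos: [0.1263, -0.5352, 0.2272]
eef_rot: [-3.141, 0.0, -0.207]
force: [0.2, 0.0, -0.3]
grip_width: 0.0573
shift mm [ 222.6 -340.3   15.2] now carton x,y,ztip [-328.1 -339.9  205.2] yaw -0.207 F [ 0.2   0.04 -0.29] t 0.6
```

```bash
python3 -m creep '{"xyz": [[25,-40,0],[28,-43,0],[28,-43,0],[28,-43,0],[28,-43,0]], "spin": [0,0,0,0,0]}'
python3 -m creep '{"xyz": [[28,-43,0],[28,-43,0],[29,-42,0],[0,0,0],[0,0,0]], "spin": [0,0,0,0,0]}'
python3 - <<'E'
from h import *
import cv2
go(-.105,0,.14)
for n,(a,b,c,d) in {"top":(165,275,305,445),"scene":(165,315,120,260)}.items():
    im=ctrl.camera(n)[:,:,::-1][a:b,c:d]; cv2.imwrite(f"pics/{n}1.png",cv2.resize(im,None,fx=4,fy=4,interpolation=cv2.INTER_CUBIC))
E
```

```text
time_s: 1.23
ee_pos: [0.3051, -0.3548, 0.2275]
eef_rot: [3.142, -0.0, -0.204]
force: [0.1, -1.0, 0.9]
grip_width: 0.0074
time_s: 1.85
ee_pos: [0.4135, -0.2487, 0.2273]
eef_rot: [3.142, 0.0, -0.206]
force: [-0.2, -0.3, -0.3]
grip_width: 0.0003
shift mm [ 0.5 -0.8 65.3] now carton x,y,ztip [-105.5   -0.8  205.3] yaw -0.206 F [-0.17 -0.28 -0.29] t 1.85
```

View pics/scene1.png

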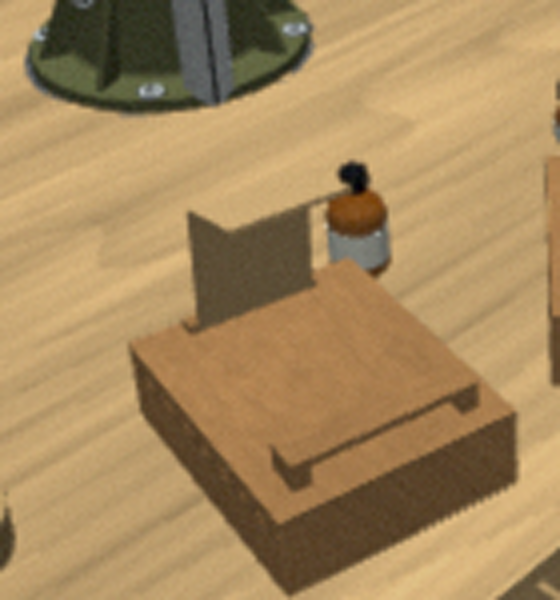

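The tab is as it was, with its crease at about (190,212)–(345,190) in the crop. The hand is above the crop. I'll descend behind the tab.

```bash
python3 -m creep '{"xyz": [[0,0,30],[0,0,32],[0,0,0]], "spin": [0,0,0]}'
python3 - <<'E'
from h import *
import cv2
go(-.105,0,.14)
im=ctrl.camera("scene")[:,:,::-1][125:275,120:260]; cv2.imwrite("pics/scene2.png",cv2.resize(im,None,fx=4,fy=4,interpolation=cv2.INTER_CUBIC))
print("r=80..87 front-corner path -> finger centre carton x, tip z (mm)")
for th,r in zip([1.47,1.3,1.1,.9,.7,.5,.4,.3,.2,.1,0],[80,80,81,82,83,84,85,86,87,87,87]):
    X=r*np.cos(th)-2*np.sin(th);Z=r*np.sin(th)+2*np.cos(th); print(th,round(X-88,1),round(Z+63.5,1))
E
```

```text
time_s: 2.33
ee_pos: [0.4125, -0.2487, 0.164]
eef_rot: [-3.14, 0.003, -0.209]
force: [0.2, -0.2, 0.7]
grip_width: 0.0003
shift mm [ 1.5 -1.1  2. ] now carton x,y,ztip [-106.5   -1.1  142. ] yaw -0.209 F [ 0.2  -0.16  0.69] t 2.33
r=80..87 front-corner path -> finger centre carton x, tip z (mm)
1.47 -81.9 143.3
1.3 -68.5 141.1
1.1 -53.0 136.6
0.9 -38.6 129.0
0.7 -25.8 118.5
0.5 -15.2 105.5
0.4 -10.5 98.4
0.3 -6.4 90.8
0.2 -3.1 82.7
0.1 -1.6 74.2
0 -1.0 65.5
```

View pics/scene2.png

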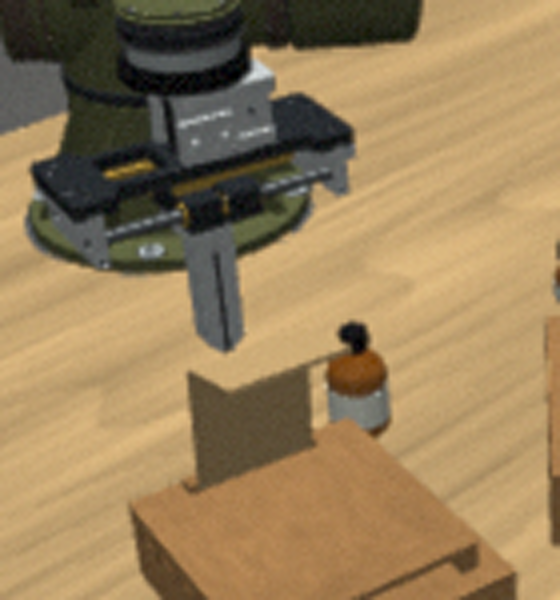

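```bash
python3 - <<'E'
from h import *
def proj(n,P):
    m=ctrl.camera_model(n);c=np.array(m["R"])@P+np.array(m["t"]);return m["fx"]*c[0]/c[2]+m["cx"],m["fy"]*c[1]/c[2]+m["cy"]
o=ctrl.get_obs()["ee_pos"]
for dx in(-.008,.008):
  for dy in(-.012,.012):
    w=o[:2]+dx*U+dy*V; p=proj("scene",np.r_[w,o[2]-.022]); print("tip",dx,dy,np.round([(p[0]-120)*4,(p[1]-125)*4]))
for y in(-.04,.04):
    for nm,x,z in(("crease",-.07,.16),("hinge",-.08,.0635),("edge",-.01,.178)):
        p=proj("scene",np.r_[C+x*U+y*V,z]); print(nm,y,np.round([(p[0]-120)*4,(p[1]-125)*4]))
E
```

```text
tip -0.008 -0.012 [199. 345.]
tip -0.008 0.012 [234. 333.]
tip 0.008 -0.012 [210. 356.]
tip 0.008 0.012 [245. 344.]
crease -0.04 [187. 368.]
hinge -0.04 [198. 488.]
edge -0.04 [230. 388.]
crease 0.04 [306. 326.]
hinge 0.04 [310. 443.]
edge 0.04 [353. 343.]
```

The tip projects at about (228,350), as the model predicts, and it sits just behind the crease line from (187,368) to (306,326). I'll push now.

```bash
python3 -m creep '{"xyz": [[12,-1,0],[12,0,0],[14,0,1],[15,0,5],[0,0,0]], "spin": [0,0,0,0,0]}'
python3 - <<'E'
from h import *
import cv2
go(-.0386,0,.129)
im=ctrl.camera("scene")[:,:,::-1][125:275,120:260]; cv2.imwrite("pics/scene3.png",cv2.resize(im,None,fx=4,fy=4,interpolation=cv2.INTER_CUBIC))
E
```

```text
time_s: 3.0
ee_pos: [0.4666, -0.2584, 0.1587]
eef_rot: [-3.141, 0.001, -0.208]
force: [-0.6, 0.2, 0.2]
grip_width: 0.0004
shift mm [13.   0.5  7.7] now carton x,y,ztip [-51.6   0.5 136.7] yaw -0.208 F [-0.62  0.2   0.2 ] t 3.0
```

View pics/scene3.png

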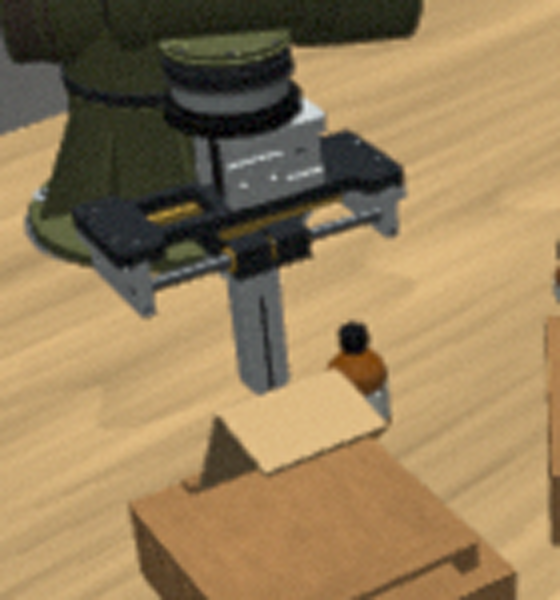

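The tab has folded over with its bend kept: crease at about (215,418)–(335,372), edge at (268,472)–(385,425). I'll continue along the arc.

```bash
python3 -m creep '{"xyz": [[13,0,8],[13,0,10],[11,0,13],[5,0,7],[0,0,0]], "spin": [0,0,0,0,0]}'
python3 - <<'E'
from h import *
import cv2
go(-.0064,0,.0908)
for n,(a,b,c,d) in {"top":(165,275,305,445),"scene":(145,295,120,260)}.items():
    im=ctrl.camera(n)[:,:,::-1][a:b,c:d]; cv2.imwrite(f"pics/{n}4.png",cv2.resize(im,None,fx=4,fy=4,interpolation=cv2.INTER_CUBIC))
E
```

```text
time_s: 3.68
ee_pos: [0.507, -0.2671, 0.1207]
eef_rot: [-3.141, 0.001, -0.208]
force: [-1.0, -0.4, 0.2]
grip_width: 0.0003
shift mm [3.9 0.3 7.9] now carton x,y,ztip [-10.3   0.3  98.7] yaw -0.208 F [-0.98 -0.43  0.22] t 3.67
```

View pics/scene4.png

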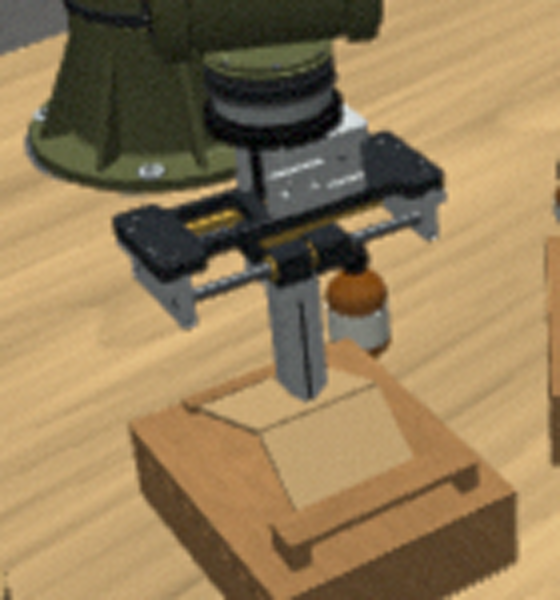

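The edge lies on the top at (298,508)–(412,457), just short of the lip. The fingertip is on panel 1 beside the crease, so I'll press down.

```bash
python3 -m creep '{"xyz": [[4,0,8],[3,0,8],[0,0,0]], "spin": [0,0,0]}'
python3 - <<'E'
from h import *
import cv2
go(-.001,0,.0655)
for n,(a,b,c,d) in {"scene":(145,295,120,260)}.items():
    im=ctrl.camera(n)[:,:,::-1][a:b,c:d]; cv2.imwrite(f"pics/{n}5.png",cv2.resize(im,None,fx=4,fy=4,interpolation=cv2.INTER_CUBIC))
E
```

```text
time_s: 4.15
ee_pos: [0.5139, -0.2685, 0.1046]
eef_rot: [-3.141, 0.0, -0.208]
force: [0.7, -0.4, 0.8]
grip_width: 0.0003
shift mm [ 2.2  0.3 17.1] now carton x,y,ztip [-3.2  0.3 82.6] yaw -0.208 F [ 0.72 -0.38  0.81] t 4.15
```

View pics/scene5.png

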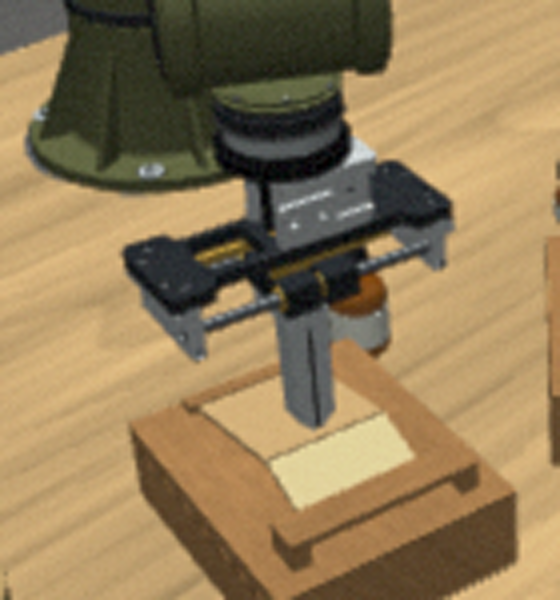

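The edge at (298,508)–(412,457) is now at the lip and not over it. I'll keep pressing.

```bash
python3 -m creep '{"xyz": [[1,0,6],[1,0,6],[0,0,0]], "spin": [0,0,0]}'
python3 - <<'E'
from h import *
import cv2
go(-.001,0,.0655)
for n,(a,b,c,d) in {"scene":(145,295,120,260)}.items():
    im=ctrl.camera(n)[:,:,::-1][a:b,c:d]; cv2.imwrite(f"pics/{n}6.png",cv2.resize(im,None,fx=4,fy=4,interpolation=cv2.INTER_CUBIC))
E
```

```text
time_s: 4.58
ee_pos: [0.5157, -0.2689, 0.0928]
eef_rot: [-3.141, 0.001, -0.208]
force: [-0.2, 0.6, 0.6]
grip_width: 0.0004
shift mm [0.4 0.3 5.3] now carton x,y,ztip [-1.4  0.3 70.8] yaw -0.208 F [-0.2   0.56  0.59] t 4.58
```

View pics/scene6.png

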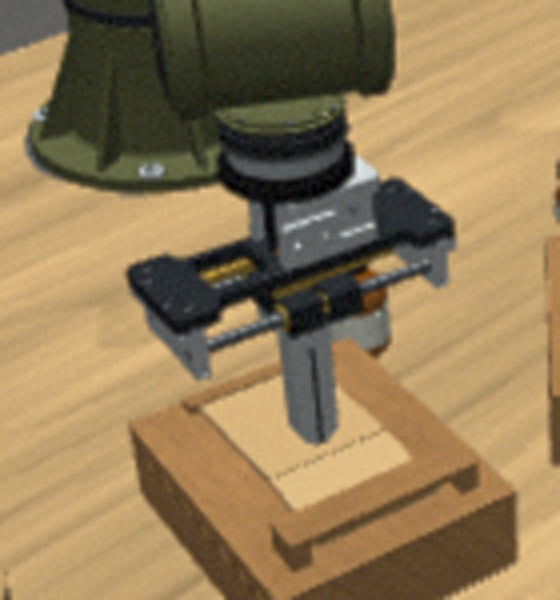

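The tab is nearly flat, with its edge hidden beneath the lip and the crease at (275,478)–(385,430). One last press will flatten the crease.

```bash
python3 -m creep '{"xyz": [[0,0,3],[0,0,3],[0,0,1],[0,0,0]], "spin": [0,0,0,0]}'
python3 -c "
from h import *
go(-.001,0,.0655)"
```

```text
time_s: 5.12
ee_pos: [0.5161, -0.2692, 0.0872]
eef_rot: [3.141, -0.001, -0.208]
force: [-1.8, 1.1, 9.2]
grip_width: 0.0005
shift mm [-0.   0.1 -0.3] now carton x,y,ztip [-1.   0.1 65.2] yaw -0.208 F [-1.78  1.12  9.16] t 5.12
```

Contact at 9 N with the tip at 65.2 mm, so the panel is flat on the top. I'll lift straight up and look.

```bash
python3 -m creep '{"xyz": [[0,0,-15],[0,0,-40],[0,0,-45],[0,0,-45],[0,0,0]], "spin": [0,0,0,0,0]}'
python3 -m creep '{"xyz": [[-50,0,0],[-50,10,0],[-45,30,0],[-40,30,0],[0,0,0]], "spin": [0,0,0,0,0]}'
python3 - <<'E'
from h import *
import cv2
go(-.001,0,.0655)
for n,(a,b,c,d) in {"top":(165,275,305,445),"scene":(195,315,140,260)}.items():
    f=ctrl.camera(n)[:,:,::-1]; cv2.imwrite(f"pics/{n}7full.png",f)
    im=f[a:b,c:d]; cv2.imwrite(f"pics/{n}7.png",cv2.resize(cv2.convertScaleAbs(im,alpha=1.5 if n=="top" else 1),None,fx=5,fy=5,interpolation=cv2.INTER_CUBIC))
E
```

```text
time_s: 5.75
ee_pos: [0.5166, -0.2695, 0.2356]
eef_rot: [3.139, -0.006, -0.208]
force: [-0.3, 0.1, -1.5]
grip_width: 0.0005
time_s: 6.38
ee_pos: [0.3182, -0.3, 0.2312]
eef_rot: [-3.141, 0.001, -0.212]
force: [1.3, -0.3, -0.2]
grip_width: 0.0008
shift mm [187.  -71.5 143.7] now carton x,y,ztip [-188.4  -70.5  209.2] yaw -0.212 F [ 1.3  -0.27 -0.24] t 6.38
```

View pics/scene7.png

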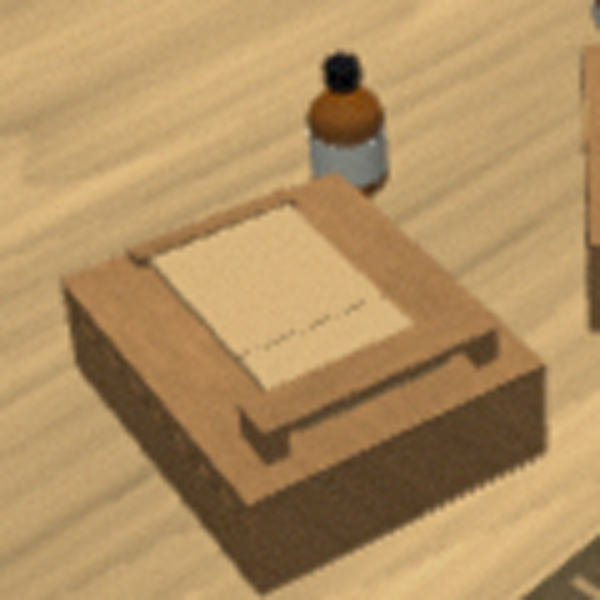

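View pics/top7full.png

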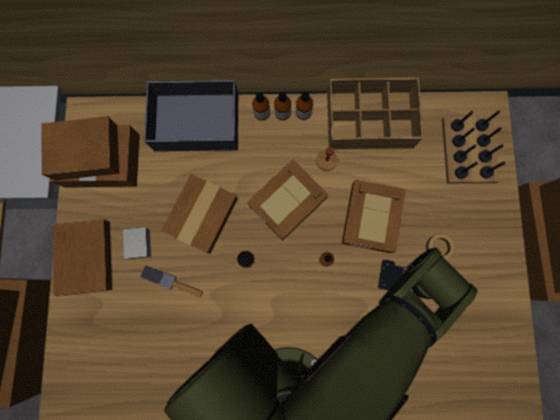

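View pics/scene7full.png

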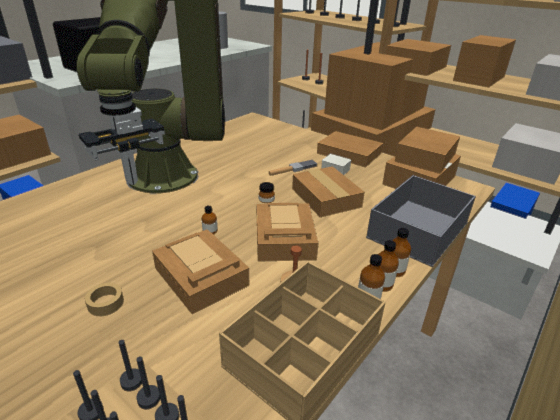

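The tab lies flat and runs beneath the lip; the crease is at (240,357)–(370,300) in the crop. The carton's corners (65,283), (250,502) and (545,367) have not moved. I'll do a numeric check for crease flatness and movement elsewhere.

```bash
python3 - <<'E'
from h import *
import cv2
def proj(n,P):
    m=ctrl.camera_model(n);c=np.array(m["R"])@P+np.array(m["t"]);return np.array([m["fx"]*c[0]/c[2]+m["cx"],m["fy"]*c[1]/c[2]+m["cy"]])
for nm,x in(("hinge",-.08),("crease",.015),("x50",.05)):
    for y in(-.04,.04): print(nm,y,np.round((proj("scene",np.r_[C+x*U+y*V,.0655])-[139.6,194.6])*5))
for n in("scene","top"):
    d=cv2.absdiff(cv2.imread(f"pics/{n}0.png"),cv2.imread(f"pics/{n}7full.png")).max(2)
    _,_,st,_=cv2.connectedComponentsWithStats((cv2.medianBlur(d,3)>25).astype(np.uint8))
    print(n,[tuple(s) for s in st[1:] if s[4]>8])
E
```

```text
hinge -0.04 [150. 258.]
hinge 0.04 [290. 203.]
crease -0.04 [238. 356.]
crease 0.04 [383. 294.]
x50 -0.04 [274. 396.]
x50 0.04 [421. 330.]
scene [(np.int32(0), np.int32(0), np.int32(158), np.int32(88), np.int32(5726)), (np.int32(77), np.int32(0), np.int32(108), np.int32(154), np.int32(8567)), (np.int32(179), np.int32(0), np.int32(47), np.int32(155), np.int32(2963)), (np.int32(154), np.int32(111), np.int32(4), np.int32(4), np.int32(10)), (np.int32(0), np.int32(124), np.int32(26), np.int32(63), np.int32(917)), (np.int32(140), np.int32(129), np.int32(25), np.int32(15), np.int32(176)), (np.int32(121), np.int32(154), np.int32(17), np.int32(30), np.int32(353)), (np.int32(166), np.int32(210), np.int32(56), np.int32(63), np.int32(1728))]
top [(np.int32(358), np.int32(193), np.int32(39), np.int32(51), np.int32(1004)), (np.int32(360), np.int32(247), np.int32(200), np.int32(173), np.int32(16928)), (np.int32(250), np.int32(314), np.int32(109), np.int32(57), np.int32(3986)), (np.int32(164), np.int32(325), np.int32(98), np.int32(95), np.int32(5374)), (np.int32(261), np.int32(353), np.int32(13), np.int32(13), np.int32(73)), (np.int32(259), np.int32(374), np.int32(19), np.int32(22), np.int32(250)), (np.int32(262), np.int32(394), np.int32(15), np.int32(16), np.int32(59)), (np.int32(317), np.int32(394), np.int32(85), np.int32(25), np.int32(212)), (np.int32(284), np.int32(398), np.int32(4), np.int32(3), np.int32(11)), (np.int32(266), np.int32(403), np.int32(16), np.int32(17), np.int32(47))]
```

View pics/top7.png

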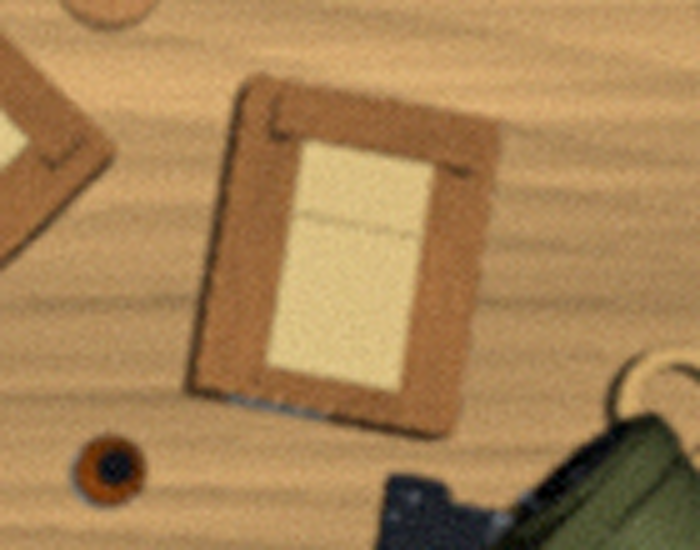

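The crease sits where the flat-tab projection puts it, within about a pixel. Apart from the arm, only the tab's region has changed. The top view shows the tab running under the lip at (300–435, 140–165).

```bash
python3 -c "
from station import ctrl
print(ctrl.hand_in())"
```

```text
the job is handed in; nothing more can be done
None
```

The tab is folded over and tucked under the lip. I pushed it over from behind with the closed fingertips, its crease still bent. I then pressed beside the crease until it lay flat at about 9 N. After that I lifted the hand clear and handed the job in at about 6.5 s.

- **Tab:** both views show it flat, with its edge out of sight beneath the lip. The crease is where a flat tab should put it in the scene view, mostly within about a pixel; the far end of the crease line is faint there and read about 3 pixels short.
- **Surroundings:** comparing before and after pictures, only the tab and the arm changed. The carton's corners are in the same pixels, though part of the tape roll is hidden by the arm in the last top view. It shows no change in the scene view.
- **Disagreement:** the two views differed by up to about 10 mm on one carton corner in the first measurement. The tab's position under the finger matched well enough that this did not matter.

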